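Bump-test the peristaltic pump before the tubing goes in

ROBOT

A 6-joint arm with a two-finger parallel gripper is mounted at the origin on the work surface. World frame = base frame: x ahead of the robot, y to its left, z up, the work surface at z = 0. Lengths are in mm, angles in degrees, forces in N, time in s.
With the tool pointing down it reaches from about 300 to 850 mm from the base axis. Payload 4.2 kg.
Tool frame: the origin (TCP) lies between the finger pads; the fingertips stand ahead of it and the grasp point (between the pads) lies 8 mm behind it (env.tip_reach is the x of the fingertips in the tool frame, in mm); x points along the fingers, y is the direction in which the jaws open and shut, and the axes are right-handed (so a half turn about x gives the same grasp; the last joint's range is limited). The gripper opens to 91 mm and grips with 3 to 60 N. Pads are 32 mm wide; open, the fingers measure 118 mm over their backs; the gripper's body (76 mm by 178 mm) begins 60 mm behind the grasp point.
Start: joints at [-75, 18.312, 89.639, -0, 72.044, -1.146], TCP at [159.902, -552.338, 188.676] pointing down, gripper open.
Joint ranges: [-177.97, 177.97], [-48.28, 115.42], [12.27, 149.76], [-77.06, 257.06], [2.81, 150.46], [-146.56, 146.56]. Speed limits (degrees/s): [147.25, 147.25, 180, 180, 180, 180].

INTERFACE

Orientations are given as [roll, pitch, yaw] about the fixed x, y, z axes, in that order (R = Rz(yaw) Ry(pitch) Rx(roll)).
In Python, from workcell import env, cams gives the robot as it stands.
- The arm moves only by the tool arm_command, never from a script. Its argument "deltas" is a list of rows, each a list of 3 entries, a list of its own where there are three numbers: the opening, from 0 (shut) to 1 (fully open), then the shift along the world's x, y, z in mm, then the turn about the world's z in rad. A call has 1 to 20 rows; each row is the pose to reach, as a shift and turn from the pose commanded when the call began; what a row does not reach only later rows make up. A row lasts 1/10 s, in which the tool goes at most 50 mm and 8.59 degrees, less where a joint would pass 70% of its speed; a pose out of reach is approached as far as the arm can. A call with a gripper value outside its range is refused whole. The fingers move at their own pace and stop on an object; "grip_force" is the grip in N (left out, the last holds). Time passes only in rows, so rows that repeat a pose let the fingers close. It gives the time, the measured TCP pose, the force and the opening at its end, in the units of the state.
- env.state(): the state, without advancing time (a new reading comes with each control period).
- cams.grab_frame(name): name is "scene" or "top"; returns a dict with "img" (420x560x3 uint8, red, green, blue), "K" (3x3 intrinsics, pixels), "rvec" (rotation vector, rad) and "tvec" (3), from world to camera coordinates, as OpenCV has them. Camera axes: x right, y down, z forward; pixel columns grow to the right and rows downward; lengths in mm; the calibration is good to about 2 mm. A picture is of the moment at which its call begins. There is no depth.
- env.job_done(): hands the job in, once; it reports no verdict.
Trained networks look in a picture, given as the dict that the camera call returned (one of the last four; its "shot" number tells which), for a name from the list of things; names that differ only in an ending like _2 or _b are one class to them, and where a whole thing is asked for, a point or a joint stands for the part that bears it (a point fixed in the world has none). Each returns a list of dicts, best first, with "conf" (0 to 1); they miss things now and then, are a little off and sometimes report something else, mostly with a low value. They report only what shows in the picture. A call takes as long as a camera call.
- cams.silhouettes(picture, name): "region" (420x560 bool, what is visible of it) and "centre" ([column, row] in pixels, amid what is visible of it).
The state is a dict: "time_s": time; "qpos": joint angles; "qvel": joint speeds; "effort": joint torques, N m; "ee_pos": TCP position; "ee_rot": TCP orientation; "force": force on the tool from outside, world axes, zero at the start; "torque": the same for the moment, N m; "gripper_width": finger opening in mm.
Only numpy, scipy, OpenCV 4.12 (cv2) and the standard library are available. Lean on these libraries where they do the work, as an engineer would, in place of code of your own. Each camera call takes 0.05 s, during which the arm holds its last target.

TASK

Bump-test the empty peristaltic pump with light fingertip presses: first rock the direction rocker (lying left to right) fully over to its roller-head end, then switch on the power rocker (lying front to back) by its far, upper end. Last, press the round prime button fully in and keep it held: the program finishes while still holding it down. Grip and lift nothing, do not shove the pump, and leave the speed knob and the bottle, beaker and jar alone.

Things in the scene. Friction and masses are not known exactly. Their poses are not given: they have to be found in the camera images.
- pump: White desk pump, 3.6 kg, loose on rubber feet, 200 (x) by 180 mm (y). Origin: centre of the underside, on the bench; x to its back, y to its left, z up. Its flat top is the control panel, tilted 12 degrees about y: 67 mm high at the front, 109 mm at the back. The bare roller head (steel rollers, aluminium discs) stands out on the right to y = -182 mm, 91 mm high. Four black controls on the panel.
- panel (a point): Middle of the panel's surface, (0, 0, 88) mm in the pump's frame. 'Up' and 'down the panel' are distances from it along the slope, to the back and to the front; 'above the panel' is square to it. A flat display 3 mm thick lies 70 mm up, 40 mm to the right.
- direction (a joint): Direction rocker: V-shaped, 44 mm left to right, 24 mm wide, frame 52 x 32 x 4 mm. Pivot 22 mm up the panel, 42 mm right of the middle (-y), 7 mm above the panel. -0.20 rad: left end down (reverse, near which it starts); +0.20: right end (roller-head side) fully down, on its stop = forward; counts above 0.14. 2.5 N at the end moves it; it stays put. Once on the stop the frame gives 1 mm per 6 N.
- direction_end (a point): Spot to press on the direction rocker: upper face of its right half (roller-head side), 17 mm from the pivot, 5 mm from the end. It moves with the rocker: 13 to 14 mm above the panel at the start, 7 mm when fully pressed (the half then lies parallel to the panel). The raised end's tip is 16 mm above the panel.
- power (a joint): Power rocker: same make, size and stiffness, but lying front to back. Pivot 30 mm down the panel (to the front), 56 mm left of the middle (+y), 7 mm above the panel. -0.20 rad: front end down (off, near which it starts); +0.20: far, upper end fully down, at a firm stop = on; counts above 0.14. It stays where left.
- power_end (a point): Spot to press on the power rocker: on the upper face of its far (upper) half, 17 mm from the pivot, 5 mm from the end. It moves with the rocker: 13 to 14 mm above the panel at the start, 7 mm when fully pressed.
- prime (a joint): Prime button's travel in m: 0 out, 0.007 fully in; counts as pressed above 0.005. Round spring button 32 mm across, axis square to the panel, 48 mm down the panel (to the front), 42 mm right of the middle (-y). It starts to move at about 1 N, passes 0.005 at 4.6 N and is fully in at 6 N, where its mount gives 1 mm per 6 N; let go, it springs out.
- prime_top (a point): Centre of the prime button's top, 14 mm above the panel when out, 7 mm when in; the flat collar round it is 4 mm high, 42 mm across.
- speed_mark (a point): White pointer mark at the rim of the speed knob's top (15 mm from the knob's axis). The knob is round, 38 mm across at the foot, 20 mm high, 55 mm up the panel and 48 mm left of the middle; it turns easily about its axis and is set anywhere. Leave it.
- reagent_bottle: Capped clear bottle, 70 mm across, 145 mm high, origin at the centre of its underside. Bystander, loose.
- beaker: Open clear plastic beaker, 68 mm across, 85 mm high, origin at the centre of its underside. Bystander, loose.
- sample_jar: White screw-capped jar, 56 mm across, 75 mm high, origin at the centre of its underside. Bystander, loose.

How it is judged:
By the outcome, as a careful person would: the job done as asked, in the order asked, and still so for the second after the job is handed in, while the arm keeps its last pose, push and grip.
It also fails if it takes over 42 s, if anything falls off the work surface, if the arm or the gripper's body presses on something with over 40 N, if the wrist force passes 120 N, or if a joint passes its speed limit or range.

## Working session

There is one attempt and no reset: what is moved stays moved. The work goes in short steps, Python scripts to look and compute and a tool call to move; the robot and the scene stay as the last step left them, time stands still between calls to the robot, and variables do not carry over. Pictures are saved under pics/ and viewed, and the job is handed in when it is done.

Besides the shell and the picture viewer there is one more tool, called after "Emit:" in YAML: its name, and indented under it one key for each argument. arm_command: Moves the arm, as the interface text tells. Its arguments: {"type":"object","properties":{"deltas":{"type":"array","items":{"type":"array"}},"grip_force":{"type":"number"}},"required":["deltas"]}

```bash
ls; mkdir -p pics; python3 - <<'E'
from workcell import env,cams
import cv2,numpy as np,pickle
s=env.state();print(s, env.tip_reach)
for n in("scene","top"):
    f=cams.grab_frame(n)
    cv2.imwrite(f"pics/{n}0.png",f["img"][:,:,::-1])
    pickle.dump(f,open(f"pics/{n}0.pkl","wb"))
    print(n,f["K"],f["rvec"],f["tvec"])
    for k in ["pump","direction","power","prime","prime_top","direction_end","power_end","speed_mark","reagent_bottle","beaker","sample_jar"]:
        r=cams.silhouettes(f,k)
        print(k,[(round(d["conf"],2),np.round(d["centre"],1).tolist(),int(d["region"].sum())) for d in r[:3]])
        pickle.dump(r,open(f"pics/{n}0_{k}.pkl","wb"))
print(env.state()["time_s"])
E
```

```text
pics
{'time_s': 0.0, 'qpos': array([-7.49996030e+01,  1.83506735e+01,  8.97050120e+01, -7.47341286e-04,
        7.20431722e+01, -1.14679761e+00]), 'qvel': array([0.1237432 , 0.06984116, 0.01535162, 0.00933851, 0.1308175 ,
       0.03169795]), 'effort': array([ 2.57386855e-04, -4.12463844e+01, -2.31975156e+01,  7.29839760e-02,
        4.55133885e-02, -1.27080975e-04]), 'ee_pos': array([ 159.76021123, -551.80256568,  187.83945629]), 'ee_rot': array([-90.73499186,  89.90113966, 105.41243378]), 'force': array([ 0.24675547,  0.3300538 , -0.27205138]), 'torque': array([ 0.01889955, -0.00589268,  0.0123548 ]), 'gripper_width': 91.09240054798734} 11.0
scene [[481.26660511   0.         276.78866609]
 [  0.         481.26660511 208.8803041 ]
 [  0.           0.           1.        ]] [ 1.94940513  0.91578043 -0.5280216 ] [-426.43745274 -130.58068259 1338.45398639]
pump [(0.72, [248.4, 228.0], 10531)]
direction []
power [(0.44, [285.4, 190.6], 76)]
prime [(0.58, [236.1, 195.5], 119)]
prime_top []
direction_end [(0.53, [247.7, 229.3], 10702), (0.5, [244.7, 205.5], 109)]
power_end [(0.71, [250.7,
[... 218 characters left out ...]
84.30607359   0.         278.69678153]
 [  0.         384.30607359 204.8566073 ]
 [  0.           0.           1.        ]] [ 2.10800524 -2.15897858  0.18416932] [ 66.22491395 581.49364206 909.08009816]
pump [(0.72, [187.5, 211.8], 903), (0.66, [280.4, 221.4], 8665)]
direction [(0.49, [287.3, 211.2], 196)]
power [(0.48, [244.8, 223.2], 180)]
prime []
prime_top [(0.55, [281.2, 242.5], 136)]
direction_end [(0.49, [289.5, 215.4], 183)]
power_end [(0.76, [245.9, 221.1], 198), (0.68, [288.2, 213.5], 179), (0.31, [186.1, 211.4], 826)]
speed_mark [(0.6, [258.3, 189.5], 208)]
reagent_bottle [(0.68, [187.1, 212.4], 896)]
beaker [(0.8, [197.8, 167.8], 720)]
sample_jar [(0.74, [363.6, 247.7], 500)]
1.2
```

```bash
python3 - <<'E'
import cv2
a=cv2.imread("pics/top0.png");b=cv2.imread("pics/scene0.png")
cv2.imwrite("pics/t1.png",cv2.resize(a[150:300,160:390],None,fx=3.4,fy=3.4,interpolation=cv2.INTER_CUBIC))
cv2.imwrite("pics/s1.png",cv2.resize(b[140:320,160:400],None,fx=3.3,fy=3.3,interpolation=cv2.INTER_CUBIC))
E
```

```text
(no output)
```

View pics/t1.png

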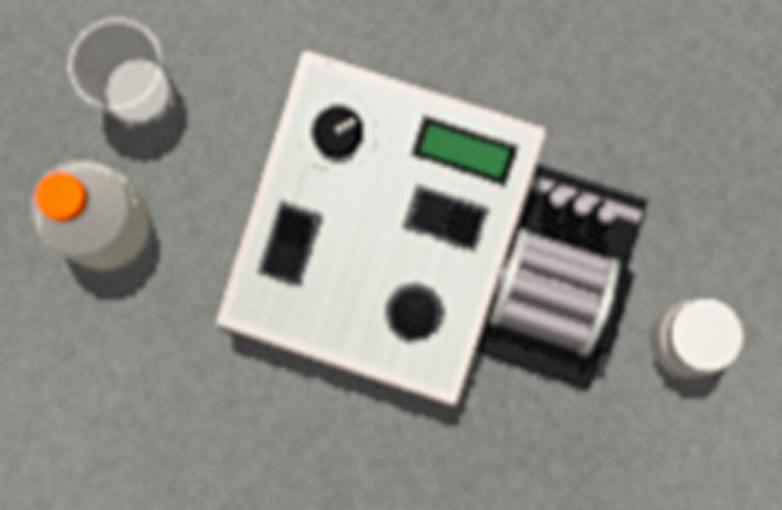

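View pics/s1.png

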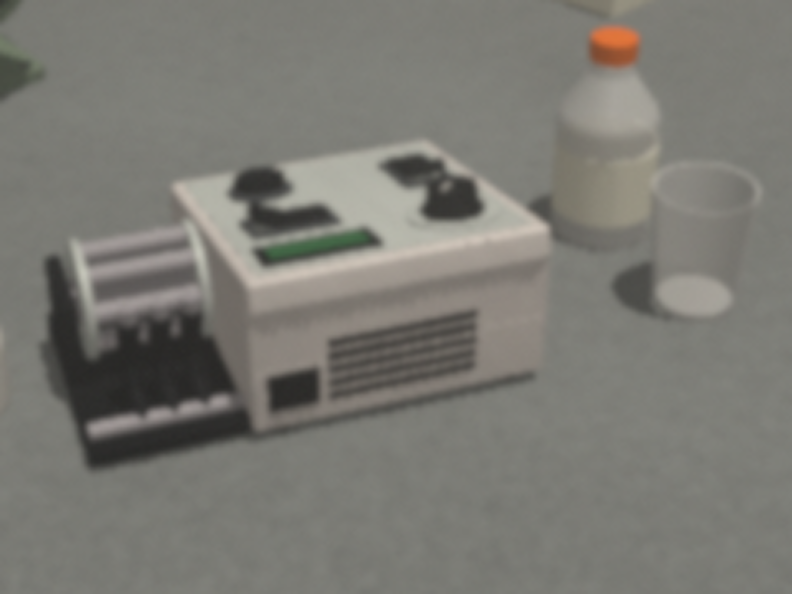

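View pics/top0.png

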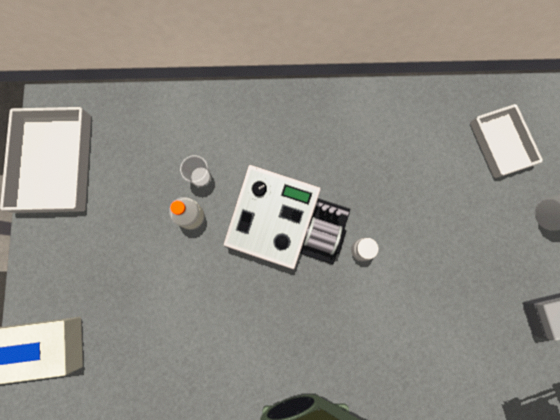

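View pics/scene0.png

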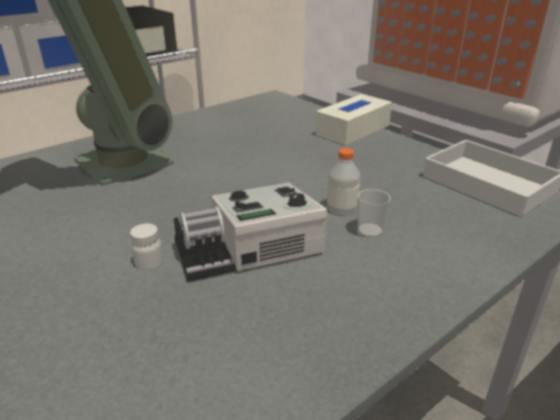

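```bash
cat > h.py <<'E'
import numpy as np,cv2
t=np.radians(12)
U=np.array([np.cos(t),0,np.sin(t)]);N=np.array([-np.sin(t),0,np.cos(t)])
def P(up,left,ab): return np.array([0,0,88])+up*U+np.array([0,left,0])+ab*N
PT={"dir":P(22,-42,7),"dir_end":P(22,-59,13.5),"dir_down":P(22,-59,7),"pow":P(-30,56,7),"pow_end":P(-13,56,13.5),"pow_down":P(-13,56,7),"prime":P(-48,-42,14),"knob":P(55,48,20),
"BL":np.array([100,90,109.]),"BR":np.array([100,-90,109.]),"FR":np.array([-100,-90,67.]),"FL":np.array([-100,90,67.])}
def W(p,q): 
    c,s=np.cos(q[2]),np.sin(q[2]); p=np.atleast_2d(p)
    return np.c_[c*p[:,0]-s*p[:,1]+q[0],s*p[:,0]+c*p[:,1]+q[1],p[:,2]]
def proj(f,w): return cv2.projectPoints(np.asarray(w,float),np.array(f["rvec"],float),np.array(f["tvec"],float),np.array(f["K"],float),None)[0][:,0]
E
cat > fit.py <<'E'
from h import *
import pickle
from scipy.optimize import least_squares
T={"BL":(305,53),"BR":(545,128),"FR":(457,403),"FL":(218,325),"knob":(337,131),"prime":(415,311)}
S={"BL":(548,228),"BR":(250,285),"FR":(175,185),"FL":(430,143),"prime":(260,178)}
fs={n:pickle.load(open(f"pics/{n}0.pkl","rb")) for n in("top","scene")}
ob={"top":{k:((v[0]+.5)/3.4-.5+160,(v[1]+.5)/3.4-.5+150) for k,v in T.items()},"scene":{k:((v[0]+.5)/3.3-.5+160,(v[1]+.5)/3.3-.5+140) for k,v in S.items()}}
def fun(q,names):
    return np.concatenate([(proj(fs[n],W(np.array([PT[k] for k in ob[n]]),q))-np.array(list(ob[n].values()))).ravel() for n in names])
for names in (["top"],["scene"],["top","scene"]):
    best=min((least_squares(fun,[550,-50,y],args=(names,),x_scale=[10,10,.1]) for y in(-.5,1,2.5,4)),key=lambda r:r.cost)
    q=best.x;print(names,np.round(q,1),np.degrees(q[2]));print(np.round(best.fun.reshape(-1,2),1).tolist())
np.save("q.npy",q)
for k,v in PT.items(): print(k,np.round(W(v,q)[0],1))
for n in fs:
    sc,o=(3.4,(160,150)) if n=="top" else (3.3,(160,140))
    im=cv2.imread("pics/t1.png" if n=="top" else "pics/s1.png")
    for k,v in PT.items():
        p=(proj(fs[n],W(v,q))[0]-o+.5)*sc-.5
        cv2.circle(im,tuple(int(a) for a in p),3,(0,0,255),-1)
    cv2.imwrite(f"pics/ov_{n}.png",im)
E
python3 fit.py
```

```text
['top'] [ 5.487e+02  7.010e+01 -3.000e-01] -19.42332021361272
[[-0.7, -1.2], [1.0, -0.3], [0.4, 0.7], [-0.6, 0.1], [-0.3, -0.0], [0.2, 0.6]]
['scene'] [ 5.497e+02  7.110e+01 -4.000e-01] -20.35668439398216
[[1.9, 0.4], [-1.1, 0.7], [-1.2, -0.3], [0.1, -0.7], [0.3, -1.3]]
['top', 'scene'] [ 5.492e+02  7.070e+01 -3.000e-01] -19.853657828356894
[[-0.6, -1.5], [1.0, -0.2], [-0.2, 0.7], [-1.0, -0.4], [-0.4, -0.3], [-0.2, 0.5], [1.9, 0.0], [-0.9, 0.8], [-1.8, -0.1], [-0.7, -0.8], [-0.2, -1.2]]
dir [553.8  24.4  99.4]
dir_end [546.7   8.8 105.8]
dir_down [548.    8.4  99.4]
pow [539.2 133.8  88.6]
pow_end [553.6 128.6  98.5]
pow_down [554.9 128.2  92.1]
prime [488.   48.1  91.7]
knob [612.2  99.  119. ]
BL [673.8 121.4 109. ]
BR [612.7 -47.9 109. ]
FR [424.6  20.   67. ]
FL [485.7 189.3  67. ]
```

View pics/ov_top.png

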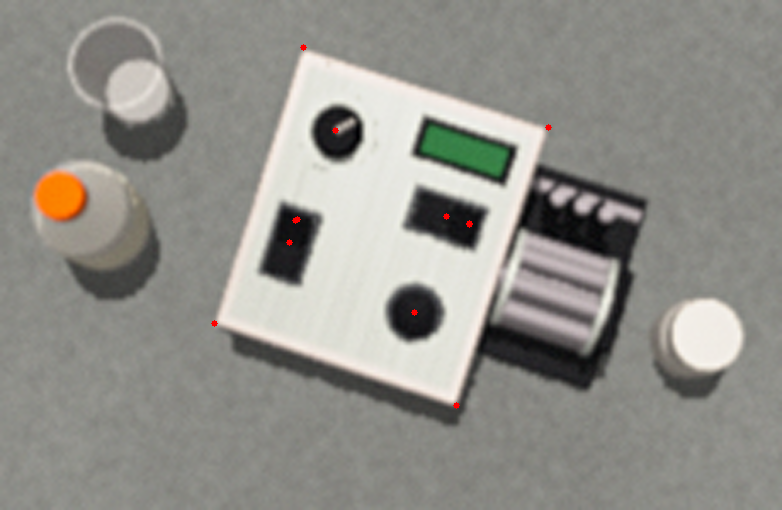

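View pics/ov_scene.png

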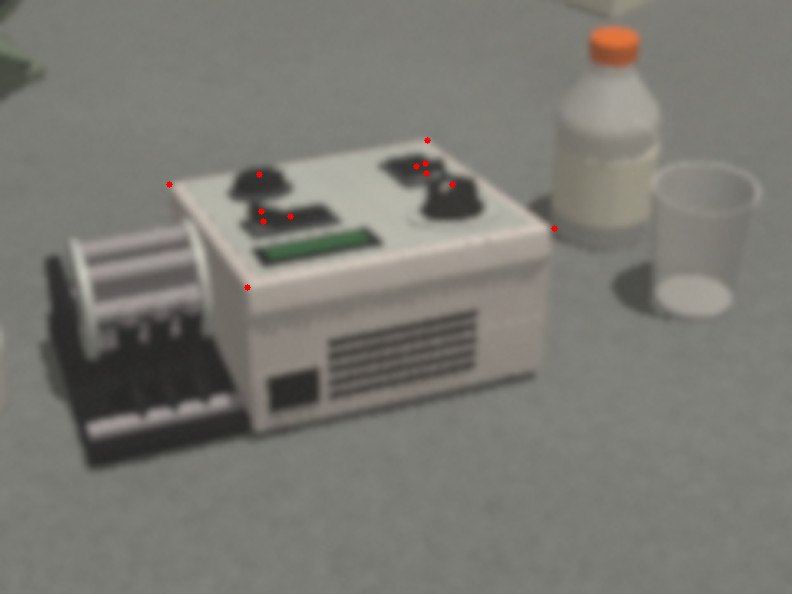

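```bash
cat > tg.py <<'E'
from h import *
from workcell import env
from scipy.spatial.transform import Rotation as R
q=np.load("q.npy");s=env.state()
Rm=R.from_euler("xyz",s["ee_rot"],degrees=True).as_matrix();print(np.round(Rm,3))
yy=np.degrees(np.arctan2(Rm[1,1],Rm[0,1]));print("yaw of tool y",yy,"pump x yaw",np.degrees(q[2]),"q6",s["qpos"][5],"q1",s["qpos"][0])
L=13.5
T={}
def tcp(p,dx): return W(p+np.array([dx,0,11]),q)[0]
T["dir_contact"]=tcp(P(27,-62,16),-L);T["dir_full"]=tcp(P(27,-62,7),-L)
T["pow_contact"]=tcp(P(-8,56,16),-3.5);T["pow_full"]=tcp(P(-8,56,7),-3.5)  # rocker tip 22 from pivot, downhill edge 5 from pivot
T["prime_contact"]=tcp(P(-44,-42,14),-L);T["prime_full"]=tcp(P(-44,-42,7),-L)
for k,v in T.items():print(k,np.round(v,1))
print("N",W(N,[0,0,q[2]]),s["time_s"],s["ee_pos"],s["force"],s["gripper_width"])
E
python3 tg.py
```

```text
[[-0.     0.278 -0.961]
 [-0.    -0.961 -0.278]
 [-1.     0.     0.   ]]
yaw of tool y -73.85366116477581 pump x yaw -19.853657828356894 q6 -1.145975655748573 q1 -75.00008511677328
dir_contact [537.1   9.1 120.3]
dir_full [538.9   8.5 111.5]
pow_contact [554.4 128.3 113. ]
pow_full [556.2 127.7 104.2]
prime_contact [479.   51.4 103.5]
prime_full [480.4  50.9  96.7]
N [[-0.19555407  0.07061074  0.9781476 ]] 1.2 [ 159.89605098 -552.34457285  188.67436568] [-0.3092392  -0.55043181 -0.16735075] 91.14689645873108
```

Emit:
arm_command:
  deltas:
    - [0,[10,15,0],0.02]
    - [0,[31,46,0],0.07]
    - [0,[52,78,0],0.13]
    - [0,[73,109,0],0.18]
    - [0,[94,140,0],0.24]
    - [0,[116,172,0],0.3]
    - [0,[138,205,0],0.35]
    - [0,[160,238,0],0.4]
    - [0,[182,271,0],0.46]
    - [0,[204,304,0],0.51]
    - [0,[226,336,0],0.57]
    - [0,[248,369,0],0.62]
    - [0,[270,402,0],0.68]
    - [0,[292,435,0],0.73]
    - [0,[314,467,-3],0.79]
    - [0,[336,500,-8],0.84]
    - [0,[357,531,-15],0.9]
    - [0,[371,552,-25],0.942]
    - [0,[377,561,-35],0.942]
    - [0,[377,561,-38],0.942]
  grip_force: 10

```text
time_s: 3.2
ee_pos: [535.9, 9.9, 149.3]
ee_rot: [-69.5, 89.8, -179.2]
force: [0.3, -0.5, -0.4]
gripper_width: 0.5
```

```bash
python3 tg.py; python3 - <<'E'
from workcell import env,cams
import cv2
for n in("scene","top"):
    f=cams.grab_frame(n)
    im=f["img"][:,:,::-1]
    c=im[140:320,160:400] if n=="scene" else im[150:330,160:400]
    cv2.imwrite(f"pics/{n}2.png",cv2.resize(c,None,fx=3.3,fy=3.3,interpolation=cv2.INTER_CUBIC))
E
```

```text
[[-0.003  0.941 -0.339]
 [-0.    -0.339 -0.941]
 [-1.    -0.002  0.001]]
yaw of tool y -19.787533647376875 pump x yaw -19.853657828356894 q6 19.61512182371268 q1 -0.1734696449954244
dir_contact [537.1   9.1 120.3]
dir_full [538.9   8.5 111.5]
pow_contact [554.4 128.3 113. ]
pow_full [556.2 127.7 104.2]
prime_contact [479.   51.4 103.5]
prime_full [480.4  50.9  96.7]
N [[-0.19555407  0.07061074  0.9781476 ]] 3.2 [535.92588446   9.86203698 149.32421119] [ 0.29747971 -0.53931478 -0.4303549 ] 0.4688968295791417
```

View pics/scene2.png

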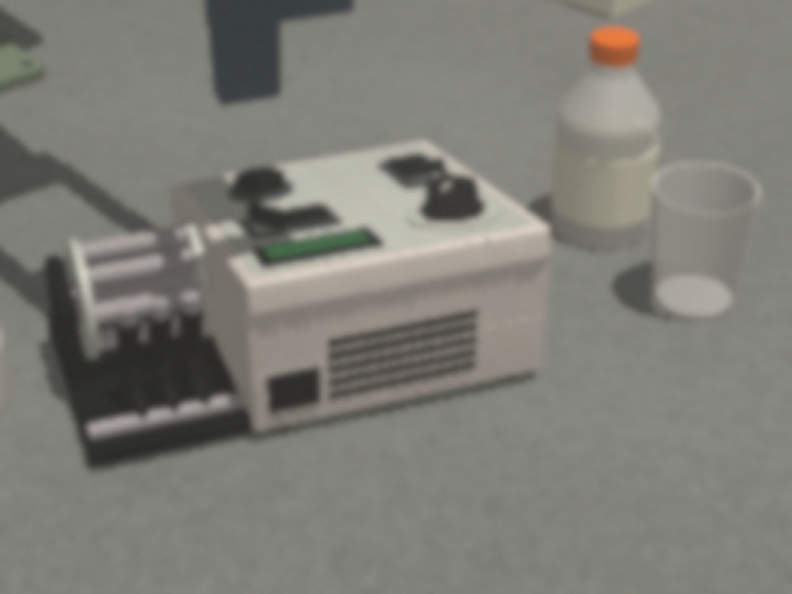

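View pics/top2.png

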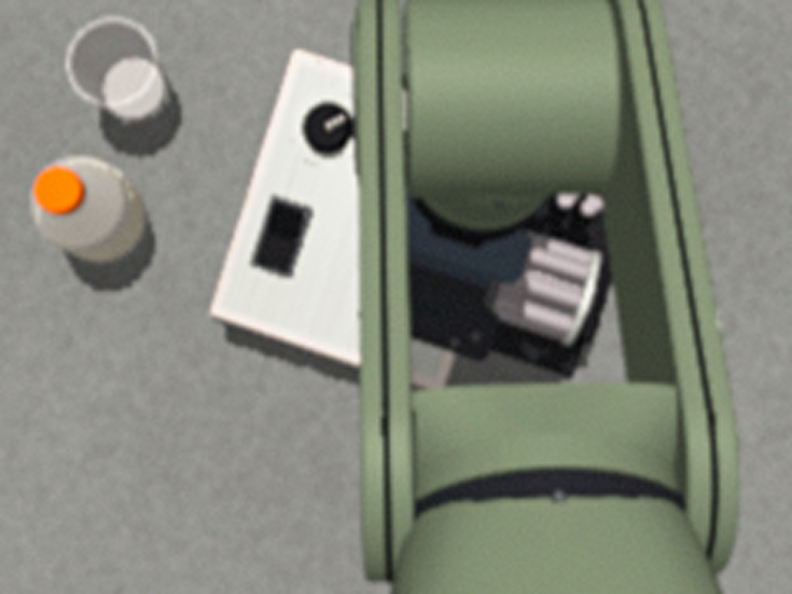

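```bash
python3 - <<'E'
from h import *
from workcell import env
import pickle
from scipy.spatial.transform import Rotation as R
f=pickle.load(open("pics/scene0.pkl","rb"));s=env.state()
Rm=R.from_euler("xyz",s["ee_rot"],degrees=True).as_matrix()
im=cv2.imread("pics/scene2.png")
for y in(-13.5,13.5):
  for z in(-16,16):
    for x in (11,-20):
      p=(proj(f,[s["ee_pos"]+Rm@np.array([x,y,z])])[0]-(160,140)+.5)*3.3-.5
      print(y,z,x,np.round(p));cv2.circle(im,tuple(int(a) for a in p),3,(0,0,255) if x>0 else (0,255,255),-1)
cv2.imwrite("pics/ovf.png",im[0:260,100:500])
E
```

```text
-13.5 -16 11 [267. 139.]
-13.5 -16 -20 [265.  92.]
-13.5 16 11 [214. 148.]
-13.5 16 -20 [211. 100.]
13.5 -16 11 [280. 160.]
13.5 -16 -20 [278. 111.]
13.5 16 11 [226. 169.]
13.5 16 -20 [223. 120.]
```

View pics/ovf.png

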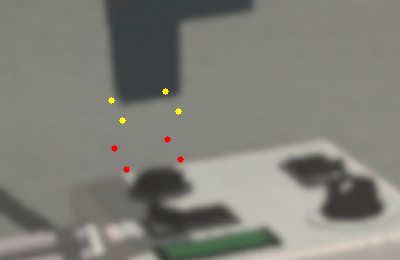

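```bash
python3 - <<'E'
from workcell import env,cams
import cv2
print(env.state()["ee_pos"],env.state()["time_s"])
f=cams.grab_frame("scene");print(f["rvec"],f["tvec"],f["K"][0])
im=f["img"][:,:,::-1]
cv2.imwrite("pics/scene3.png",cv2.resize(im[20:260,100:380],None,fx=2.8,fy=2.4,interpolation=cv2.INTER_CUBIC))
print(env.state()["ee_pos"],env.state()["time_s"],env.state()["qpos"])
E
```

```text
[535.5606779    8.22114556 150.08657532] 3.3
[ 1.94940513  0.91578043 -0.5280216 ] [-426.43745274 -130.58068259 1338.45398639] [481.26660511   0.         276.78866609]
[535.94960665   7.87210797 150.6775708 ] 3.35 [-3.70689764e-01  1.64321598e+01  9.81347230e+01 -2.80220331e-02
  6.54800321e+01  1.95826136e+01]
```

View pics/scene3.png

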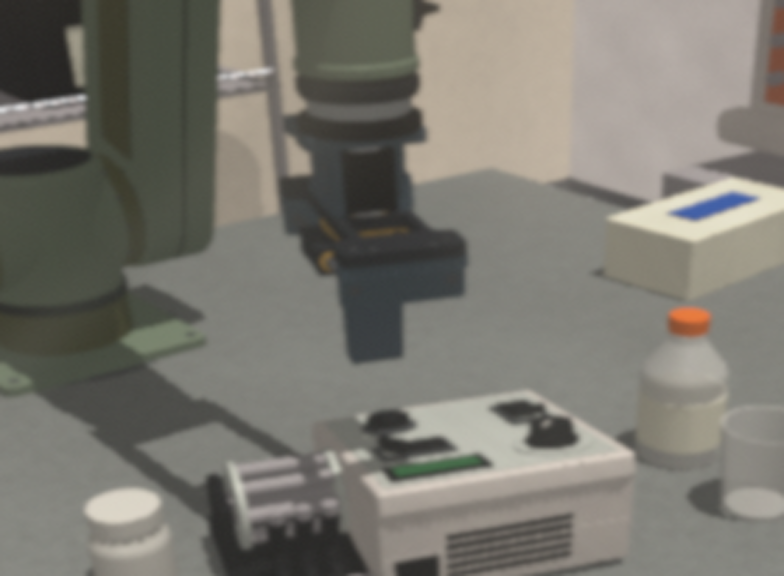

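```bash
python3 - <<'E'
from h import *
import pickle
ft=pickle.load(open("pics/top0.pkl","rb"));fs=pickle.load(open("pics/scene0.pkl","rb"))
for p in [(0,0,0),(536,9,138),(536,9,180),(536,9,218),(536,9,300),(456,9,138)]:
    a=proj(fs,[p])[0];b=proj(ft,[p])[0]
    print(p,"scene3",np.round((a-(100,20))*(2.8,2.4)),"top2",np.round((b-(160,150))*3.3), "raw",a.round(),b.round())
E
```

```text
(0, 0, 0) scene3 [ 66. 341.] top2 [484. 992.] raw [123. 162.] [307. 451.]
(536, 9, 138) scene3 [378. 400.] top2 [457. 225.] raw [235. 187.] [298. 218.]
(536, 9, 180) scene3 [375. 352.] top2 [460. 217.] raw [234. 167.] [299. 216.]
(536, 9, 218) scene3 [372. 307.] top2 [464. 208.] raw [233. 148.] [300. 213.]
(536, 9, 300) scene3 [365. 202.] top2 [472. 186.] raw [230. 104.] [303. 206.]
(456, 9, 138) scene3 [314. 366.] top2 [461. 344.] raw [212. 172.] [300. 254.]
```

Emit:
arm_command:
  deltas:
    - [0,[0.5,0,-8],0]
    - [0,[1,1,-18],0]
    - [0,[1,1,-24],0]
    - [0,[1,1,-24],0]
    - [0,[1,1,-24],0]

```text
time_s: 3.85
ee_pos: [537.8, 9.5, 126.5]
ee_rot: [-58.7, 90.0, -168.6]
force: [0.0, -0.6, -0.6]
gripper_width: 0.6
```

```bash
cat > look.py <<'E'
import sys
from workcell import env,cams
import cv2,numpy as np
t=sys.argv[1]
s=env.state();print(s["time_s"],s["ee_pos"].round(1),s["force"].round(2),s["gripper_width"])
f=cams.grab_frame("scene");im=f["img"][:,:,::-1]
cv2.imwrite(f"pics/s_{t}.png",cv2.resize(im[100:260,180:340],None,fx=3.7,fy=3.7,interpolation=cv2.INTER_CUBIC))
s=env.state();print(s["force"].round(2),s["ee_pos"].round(1))
E
python3 look.py a
```

```text
3.85 [537.8   9.5 126.5] [ 0.03 -0.62 -0.57] 0.610341703074268
[-0.19 -0.23  0.14] [538.    9.5 126.7]
```

View pics/s_a.png

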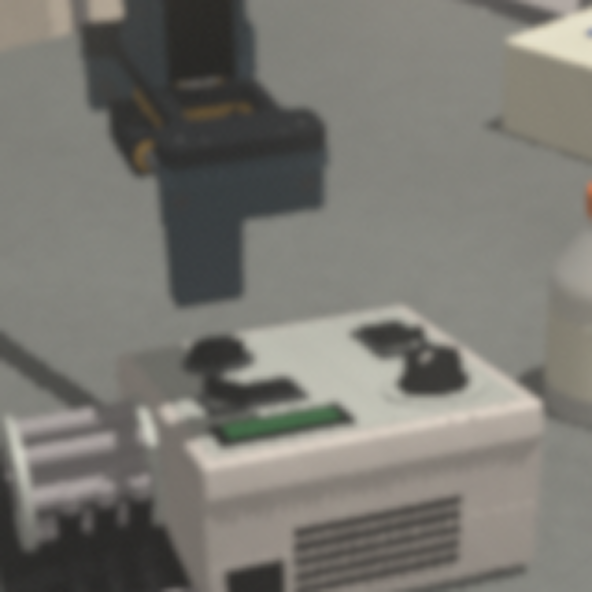

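```bash
python3 - <<'E'
from workcell import env,cams
import cv2,numpy as np
from h import *
f=cams.grab_frame("top");im=f["img"][:,:,::-1]
c=im[170:280,225:365]
c=np.clip(c.astype(float)*2.2,0,255).astype(np.uint8)
c=cv2.resize(c,None,fx=5.6,fy=5.4,interpolation=cv2.INTER_CUBIC)
for z in (115,150,200):
  p=(proj(f,[(538,9.5,z)])[0]-(225,170))*(5.6,5.4);cv2.circle(c,tuple(int(a) for a in p),4,(0,0,255),1)
cv2.imwrite("pics/top_a.png",c)
E
```

```text
(no output)
```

View pics/top_a.png

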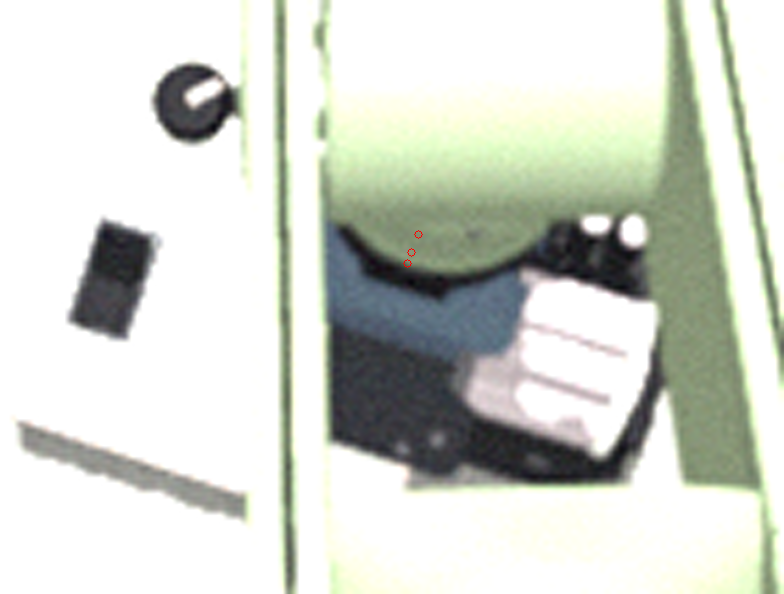

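Emit:
arm_command:
  deltas:
    - [0,[0,0,-3],0]
    - [0,[0,0,-6],0]
    - [0,[0,0,-6],0]
    - [0,[0,0,-6],0]

```text
time_s: 4.35
ee_pos: [537.8, 9.7, 120.6]
ee_rot: [-53.8, 90.0, -163.6]
force: [0.0, -0.7, -0.2]
gripper_width: 0.4
```

```bash
python3 look.py b
```

```text
4.35 [537.8   9.7 120.6] [ 0.02 -0.74 -0.24] 0.4201586549237916
[-0.66 -0.43  0.47] [537.9   9.7 120.7]
```

View pics/s_b.png

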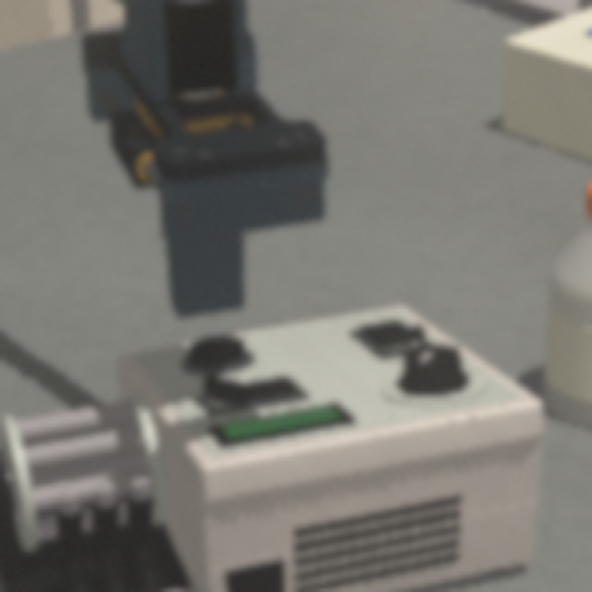

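Emit:
arm_command:
  deltas:
    - [0,[0,0,-3],0]
    - [0,[0,0,-3],0]
    - [0,[0,0,-3],0]

```text
time_s: 4.7
ee_pos: [537.8, 9.7, 117.6]
ee_rot: [-59.7, 90.0, -169.6]
force: [0.1, 0.2, -0.8]
gripper_width: 0.5
```

Emit:
arm_command:
  deltas:
    - [0,[0,0,-3],0]
    - [0,[0,0,-3],0]
    - [0,[0,0,-3],0]

```text
time_s: 5.0
ee_pos: [537.8, 9.7, 114.5]
ee_rot: [-65.9, 90.0, -175.8]
force: [-0.4, 0.3, 0.4]
gripper_width: 0.4
```

Emit:
arm_command:
  deltas:
    - [0,[0,0,-3],0]
    - [0,[0,0,-3],0]
    - [0,[0,0,-3],0]

```text
time_s: 5.3
ee_pos: [537.8, 9.7, 111.6]
ee_rot: [-55.3, 90.0, -165.2]
force: [0.3, -0.3, -0.0]
gripper_width: 0.5
```

```bash
python3 look.py c
```

```text
5.3 [537.8   9.7 111.6] [ 0.32 -0.31 -0.  ] 0.4836527638170597
[0.25 0.16 0.95] [537.9   9.7 111.6]
```

View pics/s_c.png

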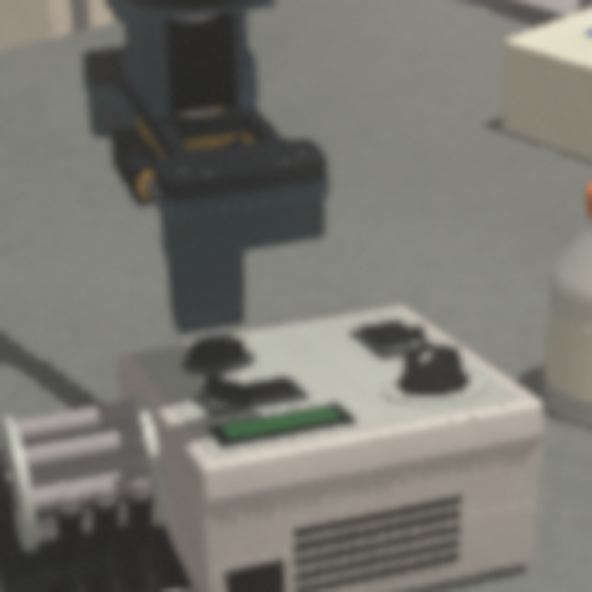

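```bash
python3 - <<'E'
from h import *
import pickle
f=pickle.load(open("pics/scene0.pkl","rb"))
Rm,_=cv2.Rodrigues(np.array(f["rvec"]));C=-Rm.T@np.array(f["tvec"]);print("cam",C.round())
d=Rm.T@np.linalg.inv(f["K"])@np.array([236,188,1])
for z in (100,120,140):
    k=(z-C[2])/d[2];print(z,(C+k*d).round(1))
ft=pickle.load(open("pics/top0.pkl","rb"))
Rm,_=cv2.Rodrigues(np.array(ft["rvec"]));print("top",(-Rm.T@np.array(ft["tvec"])).round())
E
python3 - <<'E'
import sys;sys.path.insert(0,'.')
import workcell;from workcell import env
print([a for a in dir(env) if a[0]!='_'])
E
```

```text
cam [1212. -442.  570.]
100 [482.3  47.  100. ]
120 [513.3  26.2 120. ]
140 [544.4   5.5 140. ]
top [421.  56. 994.]
['Unreachable', 'job_done', 'state', 'tip_reach']
```

```bash
python3 -c "
from workcell import env
print(env.tip_reach)"
```

```text
11.0
```

Emit:
arm_command:
  deltas:
    - [0,[0,0,-4],0]
    - [0,[0,0,-4],0]

```text
time_s: 5.55
ee_pos: [537.5, 9.6, 107.1]
ee_rot: [-67.1, 89.9, -177.0]
force: [-0.4, 0.0, -0.0]
gripper_width: 0.3
```

Emit:
arm_command:
  deltas:
    - [0,[0,0,-4],0]
    - [0,[0,0,-4],0]

```text
time_s: 5.75
ee_pos: [537.5, 9.7, 103.1]
ee_rot: [-69.1, 89.9, -178.9]
force: [-0.1, -0.3, -1.0]
gripper_width: 0.4
```

Emit:
arm_command:
  deltas:
    - [0,[0,0,-4],0]
    - [0,[0,0,-4],0]

```text
time_s: 5.95
ee_pos: [537.5, 9.7, 99.1]
ee_rot: [-68.5, 89.9, -178.4]
force: [-0.6, 0.0, -0.1]
gripper_width: 0.5
```

```bash
python3 look.py d
```

```text
5.95 [537.5   9.7  99.1] [-0.63  0.01 -0.08] 0.4647926774975233
[ 1.   -0.07  0.62] [537.6   9.7  99.3]
```

View pics/s_d.png

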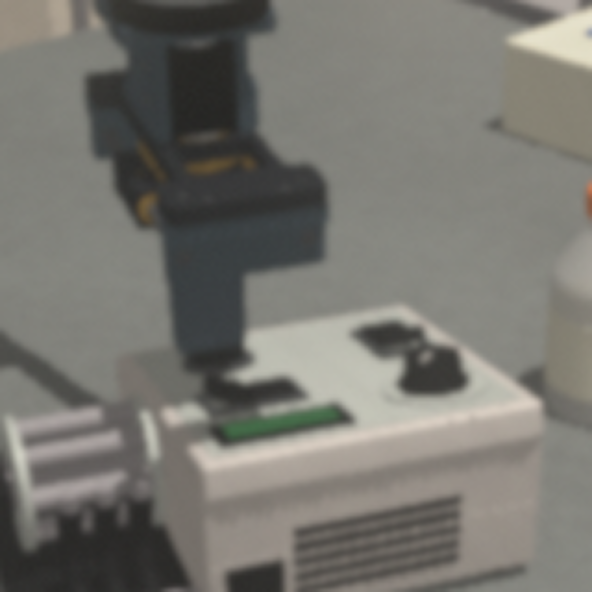

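Emit:
arm_command:
  deltas:
    - [0,[0,0,-4],0]
    - [0,[0,0,-4],0]

```text
time_s: 6.2
ee_pos: [537.6, 9.7, 95.2]
ee_rot: [-66.2, 90.0, -176.1]
force: [-0.3, -0.5, 0.3]
gripper_width: 0.5
```

Emit:
arm_command:
  deltas:
    - [0,[0,0,-3],0]
    - [0,[0,0,-3],0]

```text
time_s: 6.4
ee_pos: [537.6, 9.7, 92.3]
ee_rot: [-69.0, 90.0, -178.9]
force: [0.3, 0.1, 0.1]
gripper_width: 0.8
```

```bash
python3 look.py e
```

```text
6.4 [537.6   9.7  92.3] [0.34 0.11 0.13] 0.7530173185132649
[-0.28 -0.55  1.1 ] [537.8   9.6  92.5]
```

View pics/s_e.png

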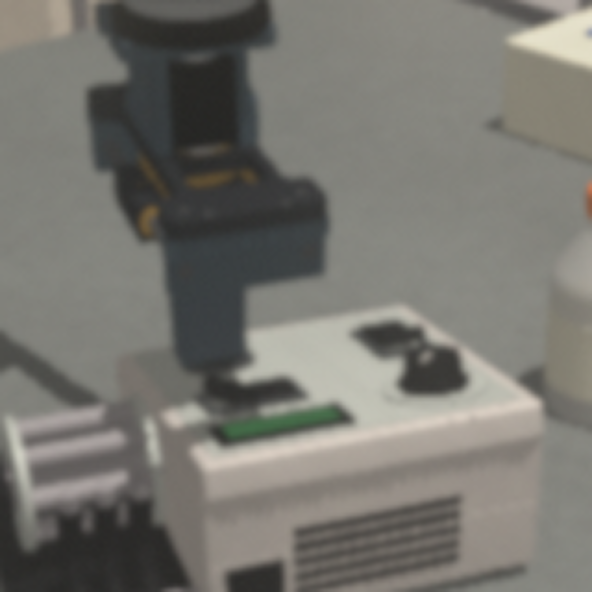

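Emit:
arm_command:
  deltas:
    - [0,[0,0,-2],0]
    - [0,[0,0,-2],0]

```text
time_s: 6.65
ee_pos: [537.8, 9.6, 90.5]
ee_rot: [-61.9, 90.0, -171.7]
force: [-0.1, 0.3, 0.3]
gripper_width: 1.0
```

Emit:
arm_command:
  deltas:
    - [0,[0,0,-2],0]
    - [0,[0,0,-2],0]

```text
time_s: 6.85
ee_pos: [537.7, 9.6, 88.4]
ee_rot: [-67.2, 90.0, -177.1]
force: [0.8, -0.6, -0.0]
gripper_width: 0.5
```

Emit:
arm_command:
  deltas:
    - [0,[0,0,-2],0]
    - [0,[0,0,-2],0]

```text
time_s: 7.05
ee_pos: [537.7, 9.7, 86.4]
ee_rot: [-62.6, 90.0, -172.5]
force: [-0.1, -0.6, 0.2]
gripper_width: 0.4
```

```bash
python3 look.py f
```

```text
7.05 [537.7   9.7  86.4] [-0.13 -0.55  0.24] 0.4281514657072567
[-0.53  0.44 -0.53] [537.8   9.7  86.5]
```

View pics/s_f.png

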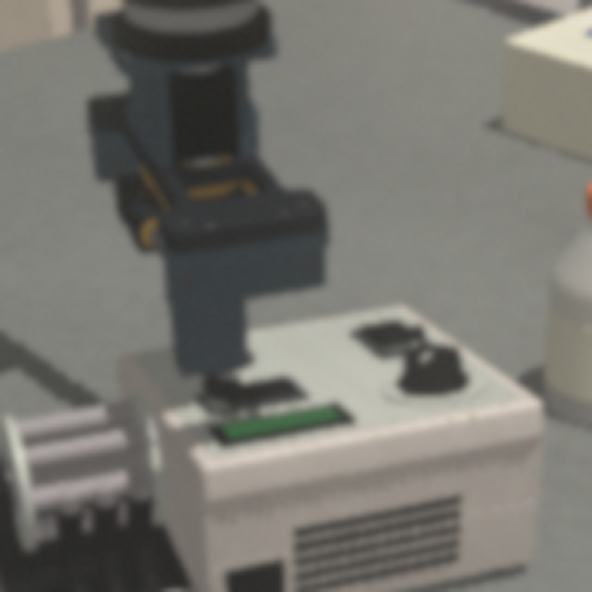

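Emit:
arm_command:
  deltas:
    - [0,[0,0,-2],0]
    - [0,[0,0,-2],0]

```text
time_s: 7.3
ee_pos: [537.7, 9.7, 84.4]
ee_rot: [-67.7, 90.0, -177.5]
force: [-0.4, -1.5, -0.4]
gripper_width: 0.4
```

Emit:
arm_command:
  deltas:
    - [0,[0,0,-2],0]
    - [0,[0,0,-2],0]

```text
time_s: 7.5
ee_pos: [537.7, 9.7, 82.4]
ee_rot: [-64.5, 90.0, -174.4]
force: [-0.4, -0.8, 1.0]
gripper_width: 0.6
```

Emit:
arm_command:
  deltas:
    - [0,[0,0,-2],0]
    - [0,[0,0,-2],0]

```text
time_s: 7.7
ee_pos: [538.0, 9.5, 80.8]
ee_rot: [61.6, 90.0, -48.2]
force: [-0.2, -0.2, 2.0]
gripper_width: 0.6
```

```bash
python3 look.py g
```

```text
7.7 [538.    9.5  80.8] [-0.22 -0.18  2.05] 0.6080397587356822
[-2.18 -0.27  1.98] [538.    9.5  80.8]
```

View pics/s_g.png

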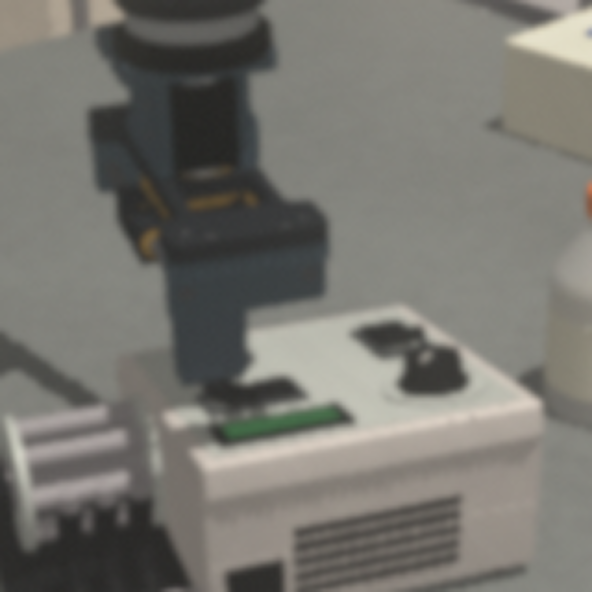

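Emit:
arm_command:
  deltas:
    - [0,[0.4,-0.2,-2],0]
    - [0,[0.4,-0.2,-2],0]

```text
time_s: 7.95
ee_pos: [538.3, 9.2, 78.6]
ee_rot: [27.2, 90.0, -82.7]
force: [-1.0, -0.9, 2.2]
gripper_width: 0.9
```

Emit:
arm_command:
  deltas:
    - [0,[0.4,-0.2,-2],0]
    - [0,[0.4,-0.2,-2],0]

```text
time_s: 8.15
ee_pos: [538.7, 9.2, 76.4]
ee_rot: [-25.4, 90.0, -135.3]
force: [-1.5, -0.8, 2.0]
gripper_width: 0.3
```

Emit:
arm_command:
  deltas:
    - [0,[0.4,-0.2,-2],0]
    - [0,[0.4,-0.2,-2],0]

```text
time_s: 8.35
ee_pos: [539.1, 9.1, 74.4]
ee_rot: [-66.1, 90.0, -176.0]
force: [-0.2, -1.1, 1.9]
gripper_width: 0.3
```

Emit:
arm_command:
  deltas:
    - [0,[0.3,-0.1,-1.5],0]
    - [0,[0.3,-0.1,-1.5],0]

```text
time_s: 8.55
ee_pos: [539.4, 8.9, 73.2]
ee_rot: [-34.3, 90.0, -144.2]
force: [-1.3, -1.4, 3.6]
gripper_width: 0.7
```

Emit:
arm_command:
  deltas:
    - [0,[0.2,-0.1,-1],0]
    - [0,[0.2,-0.1,-1],0]

```text
time_s: 8.75
ee_pos: [539.5, 8.9, 72.6]
ee_rot: [169.9, 90.0, 60.0]
force: [-2.7, -1.0, 7.4]
gripper_width: 0.2
```

```bash
python3 look.py h
```

```text
8.75 [539.5   8.9  72.6] [-2.65 -1.03  7.41] 0.2410327754975979
[-1.4  -1.44  6.19] [539.5   8.9  72.6]
```

View pics/s_h.png

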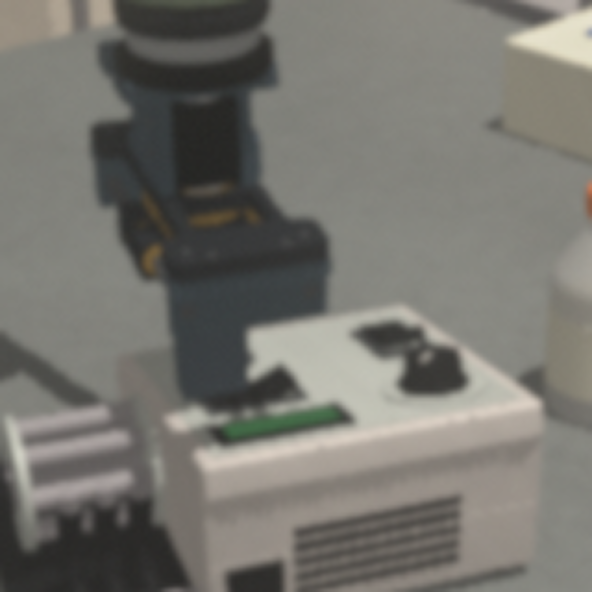

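Emit:
arm_command:
  deltas:
    - [0,[0.2,-0.1,-1],0]
    - [0,[0.2,-0.1,-1],0]
    - [0,[0.2,-0.1,-1],0]

```text
time_s: 9.1
ee_pos: [539.6, 8.8, 72.1]
ee_rot: [153.5, 90.0, 43.7]
force: [-3.1, -1.2, 8.7]
gripper_width: 0.5
```

Emit:
arm_command:
  deltas:
    - [0,[-2,1,12],0]
    - [0,[-2,1,35],0]
    - [0,[-2,1,60],0]
    - [0,[-2,1,60],0]

```text
time_s: 9.5
ee_pos: [540.4, 10.2, 134.5]
ee_rot: [114.6, 89.6, 4.7]
force: [0.2, 0.9, 0.5]
gripper_width: 0.6
```

```bash
python3 look.py i; python3 - <<'E'
from h import *
import pickle
ft=pickle.load(open("pics/top0.pkl","rb"));q=np.load("q.npy")
Rm,_=cv2.Rodrigues(np.array(ft["rvec"]));C=-Rm.T@np.array(ft["tvec"])
d=Rm.T@np.linalg.inv(ft["K"])@np.array([60/3.4+160,195/3.4+150,1])
w=C+(145-C[2])/d[2]*d
c,s=np.cos(q[2]),np.sin(q[2]);e=w-[q[0],q[1],0];print("bottle",w.round(),"pump frame",c*e[0]+s*e[1],-s*e[0]+c*e[1])
E
```

```text
9.5 [540.4  10.2 134.5] [0.17 0.95 0.45] 0.5653069230198904
[-0.1   0.5  -0.74] [539.   10.1 132.7]
bottle [566. 279. 145.] pump frame -54.731806269186414 201.85884046317057
```

View pics/s_i.png

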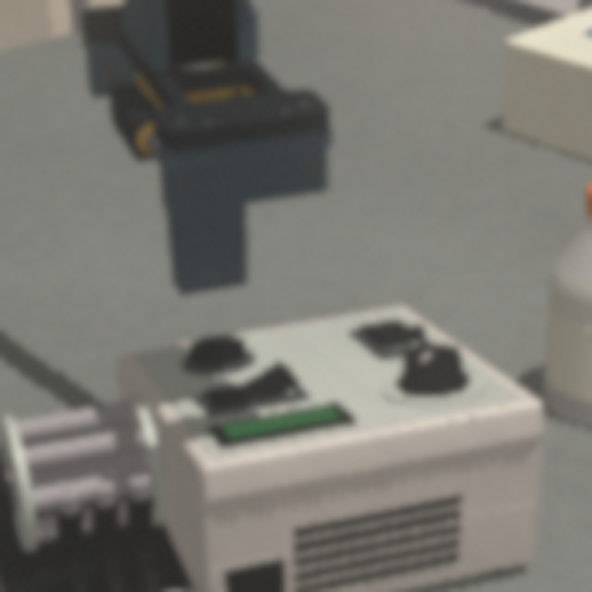

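Emit:
arm_command:
  deltas:
    - [0,[2,10,0],0]
    - [0,[5,35,0],0]
    - [0,[9,65,0],0]
    - [0,[12,95,0],0]
    - [0,[15,113,-5],0]
    - [0,[15,118,-18],0]
    - [0,[15,118,-34],0]
    - [0,[15,118,-42],0]
    - [0,[15,118,-42],0]
    - [0,[15,118,-42],0]

```text
time_s: 10.55
ee_pos: [552.7, 127.4, 88.9]
ee_rot: [-53.0, 90.0, -162.9]
force: [0.1, -0.9, 0.9]
gripper_width: 0.6
```

```bash
python3 look.py j; python3 tg.py | sed -n 4p
```

```text
10.55 [552.7 127.4  88.9] [ 0.15 -0.85  0.88] 0.554148063242478
[-0.08  0.37  0.36] [553.1 127.4  89.4]
yaw of tool y -19.922645560841797 pump x yaw -19.853657828356894 q6 31.737190997675025 q1 11.813106439280913
```

View pics/s_j.png

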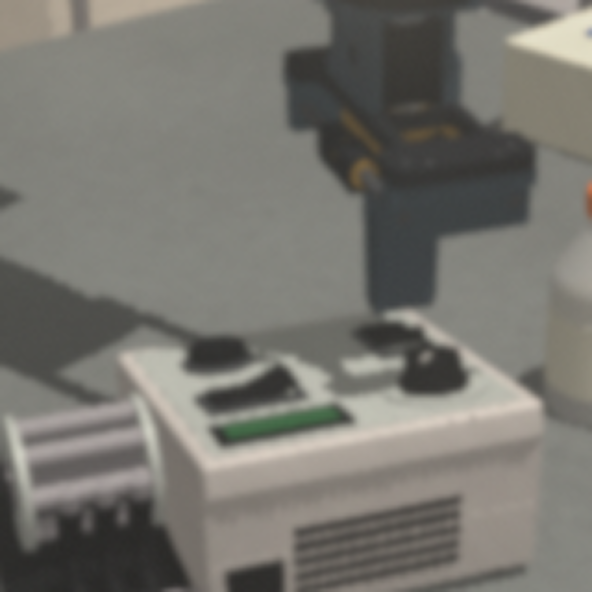

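Emit:
arm_command:
  deltas:
    - [0,[1,1,-4],0]
    - [0,[1.5,1,-8],0]
    - [0,[1.5,1,-10],0]
    - [0,[1.5,1,-10],0]

```text
time_s: 11.0
ee_pos: [554.0, 128.7, 78.8]
ee_rot: [-54.0, 90.0, -163.9]
force: [0.5, -1.2, 0.2]
gripper_width: 0.5
```

Emit:
arm_command:
  deltas:
    - [0,[0.4,-0.1,-2],0]
    - [0,[0.4,-0.1,-2],0]

```text
time_s: 11.2
ee_pos: [554.6, 128.6, 77.0]
ee_rot: [-27.1, 90.0, -136.9]
force: [0.8, -1.3, 0.4]
gripper_width: 0.4
```

Emit:
arm_command:
  deltas:
    - [0,[0.4,-0.1,-2],0]
    - [0,[0.4,-0.1,-2],0]

```text
time_s: 11.4
ee_pos: [555.4, 128.6, 75.3]
ee_rot: [114.0, 90.0, 4.2]
force: [-0.8, 0.4, 1.6]
gripper_width: 0.5
```

Emit:
arm_command:
  deltas:
    - [0,[0.4,-0.1,-2],0]
    - [0,[0.4,-0.1,-2],0]

```text
time_s: 11.6
ee_pos: [556.3, 128.3, 73.4]
ee_rot: [103.3, 89.9, -6.6]
force: [0.9, 0.0, 2.7]
gripper_width: 0.4
```

```bash
python3 look.py k
```

```text
11.6 [556.3 128.3  73.4] [0.91 0.   2.65] 0.4376139064450172
[ 1.81 -0.82  2.56] [556.2 128.4  73.5]
```

View pics/s_k.png

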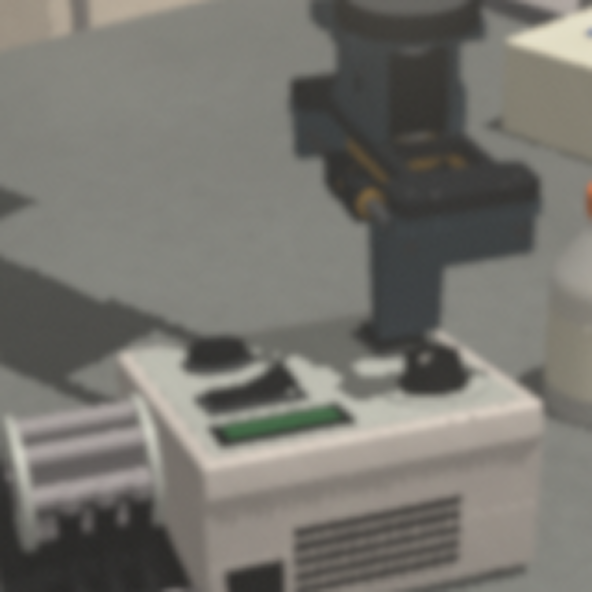

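Emit:
arm_command:
  deltas:
    - [0,[0,0,-2],0]
    - [0,[0,0,-2],0]

```text
time_s: 11.85
ee_pos: [556.0, 128.5, 71.3]
ee_rot: [119.2, 89.9, 9.3]
force: [2.4, -0.6, 2.2]
gripper_width: 0.4
```

Emit:
arm_command:
  deltas:
    - [0,[0,0,-2],0]
    - [0,[0,0,-2],0]

```text
time_s: 12.05
ee_pos: [555.4, 128.6, 68.9]
ee_rot: [-106.7, 90.0, 143.4]
force: [0.4, -0.7, 2.9]
gripper_width: 0.5
```

Emit:
arm_command:
  deltas:
    - [0,[0,0,-2],0]
    - [0,[0,0,-2],0]

```text
time_s: 12.25
ee_pos: [555.6, 128.6, 67.2]
ee_rot: [124.4, 90.0, 14.5]
force: [1.1, 0.0, 4.5]
gripper_width: 0.2
```

Emit:
arm_command:
  deltas:
    - [0,[0,0,-1],0]
    - [0,[0,0,-1],0]

```text
time_s: 12.45
ee_pos: [555.7, 128.5, 66.7]
ee_rot: [115.2, 90.0, 5.3]
force: [0.8, -0.3, 7.0]
gripper_width: 0.5
```

```bash
python3 look.py l
```

```text
12.45 [555.7 128.5  66.7] [ 0.8  -0.25  7.  ] 0.5405014889199948
[0.16 0.5  6.88] [555.8 128.5  66.7]
```

View pics/s_l.png

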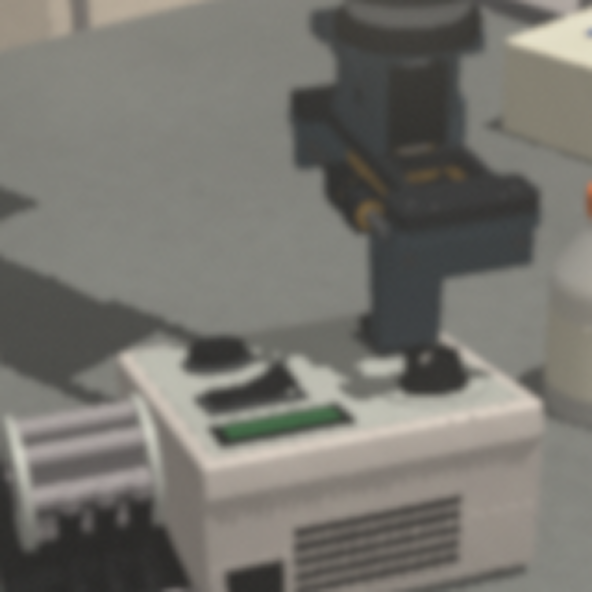

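Emit:
arm_command:
  deltas:
    - [0,[0.1,0,-1.2],0]
    - [0,[0.1,0,-1.2],0]
    - [0,[0.1,0,-1.2],0]

```text
time_s: 12.8
ee_pos: [555.9, 128.5, 66.1]
ee_rot: [116.8, 89.9, 6.9]
force: [-0.5, -1.1, 9.0]
gripper_width: 0.3
```

Emit:
arm_command:
  deltas:
    - [0,[-1,0,10],0]
    - [0,[-1,0,30],0]
    - [0,[-10,-5,50],0]
    - [0,[-25,-25,50],0]
    - [0,[-45,-48,50],0]
    - [0,[-65,-68,50],0]
    - [0,[-74,-76,45],0]
    - [0,[-76,-77,30],0]
    - [0,[-76,-77,15],0]
    - [0,[-76,-77,9],0]
    - [0,[-76,-77,9],0]
    - [0,[-76,-77,9],0]

```text
time_s: 14.0
ee_pos: [479.9, 51.8, 74.1]
ee_rot: [170.3, 90.0, 60.5]
force: [-0.7, 1.2, 0.1]
gripper_width: 0.3
```

```bash
python3 look.py m;python3 - <<'E'
from workcell import cams
import cv2
f=cams.grab_frame("top");im=f["img"][:,:,::-1]
cv2.imwrite("pics/top_m.png",cv2.resize(im[150:290,200:360],None,fx=4.2,fy=4.2,interpolation=cv2.INTER_CUBIC))
E
```

```text
14.0 [479.9  51.8  74.1] [-0.69  1.18  0.14] 0.285022222857659
[-0.07 -0.18  0.08] [480.2  51.7  74.3]
```

View pics/s_m.png

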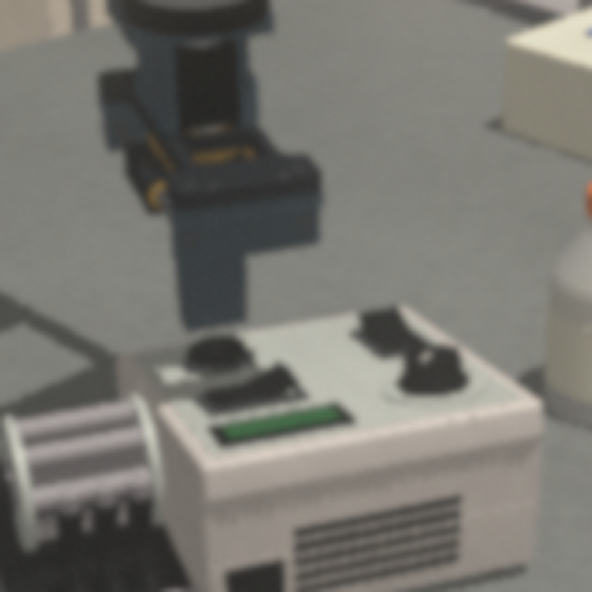

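View pics/top_m.png

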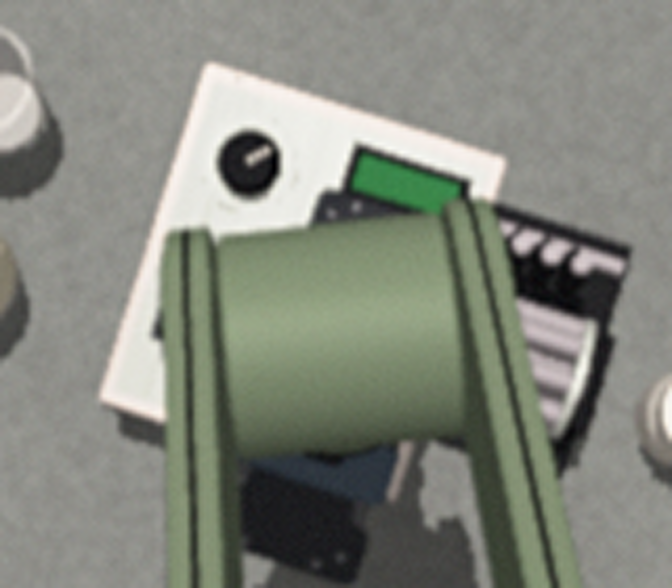

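Emit:
arm_command:
  deltas:
    - [0,[-1,0,-4],0]
    - [0,[-1,0,-7],0]
    - [0,[-1,0,-7],0]

```text
time_s: 14.4
ee_pos: [478.2, 51.5, 66.6]
ee_rot: [-65.4, 90.0, -175.2]
force: [-0.1, -0.3, -0.1]
gripper_width: 0.6
```

Emit:
arm_command:
  deltas:
    - [0,[0.4,-0.1,-2],0]
    - [0,[0.4,-0.1,-2],0]

```text
time_s: 14.6
ee_pos: [479.0, 51.4, 64.9]
ee_rot: [127.6, 90.0, 17.7]
force: [-0.7, -0.2, 1.5]
gripper_width: 0.6
```

Emit:
arm_command:
  deltas:
    - [0,[0.4,-0.1,-2],0]
    - [0,[0.4,-0.1,-2],0]

```text
time_s: 14.8
ee_pos: [479.4, 51.2, 63.0]
ee_rot: [49.3, 90.0, -60.5]
force: [-0.9, 0.3, 2.8]
gripper_width: 0.5
```

Emit:
arm_command:
  deltas:
    - [0,[0.4,-0.1,-2],0]
    - [0,[0.4,-0.1,-2],0]

```text
time_s: 15.0
ee_pos: [479.8, 51.1, 61.0]
ee_rot: [57.9, 90.0, -52.0]
force: [-1.0, 0.8, 4.1]
gripper_width: 0.8
```

Emit:
arm_command:
  deltas:
    - [0,[0.3,-0.1,-1.5],0]
    - [0,[0.3,-0.1,-1.5],0]

```text
time_s: 15.2
ee_pos: [480.1, 51.0, 59.5]
ee_rot: [75.5, 90.0, -34.4]
force: [-1.3, -0.7, 3.6]
gripper_width: 0.4
```

Emit:
arm_command:
  deltas:
    - [0,[0.3,-0.1,-1.5],0]
    - [0,[0.3,-0.1,-1.5],0]

```text
time_s: 15.4
ee_pos: [480.5, 50.9, 58.0]
ee_rot: [73.9, 90.0, -36.0]
force: [-2.7, -0.7, 5.2]
gripper_width: 0.2
```

Emit:
arm_command:
  deltas:
    - [0,[0.2,-0.1,-0.8],0]
    - [0,[0.2,-0.1,-0.8],0]
    - [0,[0.2,-0.1,-0.8],0]

```text
time_s: 15.7
ee_pos: [480.6, 50.8, 57.5]
ee_rot: [100.2, 90.0, -9.7]
force: [-3.0, -1.4, 6.5]
gripper_width: 0.5
```

```bash
python3 look.py n
```

```text
15.7 [480.6  50.8  57.5] [-2.97 -1.43  6.47] 0.5444294646547428
[-2.08 -0.5   6.25] [480.6  50.9  57.5]
```

View pics/s_n.png

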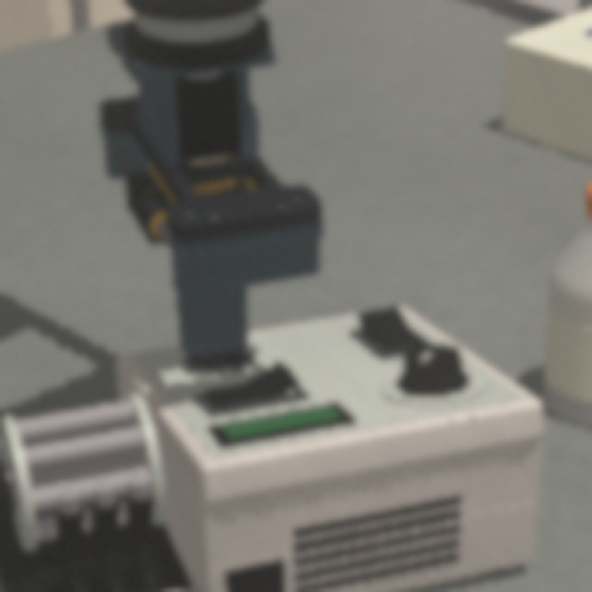

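Emit:
arm_command:
  deltas:
    - [0,[0.1,0,-0.6],0]
    - [0,[0.2,-0.1,-1.2],0]
    - [0,[0.2,-0.1,-1.2],0]
    - [0,[0.2,-0.1,-1.2],0]
    - [0,[0.2,-0.1,-1.2],0]

```text
time_s: 16.25
ee_pos: [480.7, 50.8, 56.7]
ee_rot: [142.9, 90.0, 33.0]
force: [-3.6, -0.2, 10.0]
gripper_width: 0.2
```

```bash
python3 look.py o; cat > /dev/null; python3 - <<'E'
from workcell import env,cams
import cv2,numpy as np
a=cv2.imread("pics/s_o.png").astype(int);b=cv2.imread("pics/s_a.png").astype(int)
d=np.abs(a-b).mean(2);print("pump back/knob region diff",d[440:580,220:540].mean(),d[330:400,395:470].mean())
E
```

```text
16.25 [480.7  50.8  56.7] [-3.57 -0.2  10.01] 0.17601402461661972
[-4.64 -0.95  9.79] [480.7  50.8  56.7]
pump back/knob region diff 1.1163988095238095 3.990539682539682
```

View pics/s_o.png

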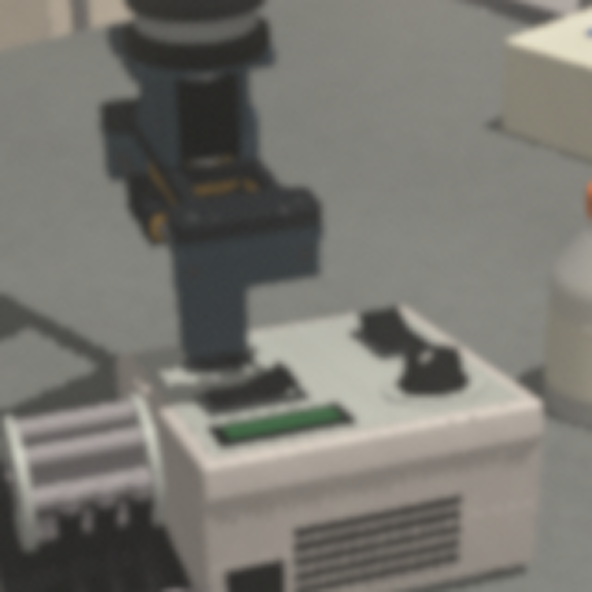

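```bash
python3 -c "
from workcell import env
print(env.job_done());s=env.state();print(s['time_s'],s['force'],s['ee_pos'])"
```

```text
the job is handed in; nothing more can be done
None
the job is handed in; nothing more can be done
```

I rocked the direction rocker to its roller-head end, switched the power rocker on by its far end, then pressed the prime button. I handed the job in at about 16.3 s with the button still held. All presses used the shut fingertips, and nothing was gripped or lifted.

- **Direction rocker:** it moved about 9 mm at roughly 2 N, then met the stop, where I pressed to about 9 N. The picture shows its left end raised.
- **Power rocker:** it also moved about 9 mm, then pressed against its stop to about 9 N. The picture shows its front end raised.
- **Prime button:** force rose from 1.5 to about 6 N over roughly 7 mm of travel, then more steeply. It was held at about 10 N vertical, which is past the 6 N for fully in.
- **Surroundings:** in the last scene-camera picture the pump looks unmoved and the rockers are as set. The knob's pointer mark looked unchanged in an overhead picture taken just before the prime press. The arm never went near the bottle, beaker or jar. I did not recheck those three in a picture at the end.

**One disagreement:** contact came about 38 mm lower in measured tool height than the stated 11 mm fingertip reach implies. The scene camera showed the same offset from the start. I trusted the picture and stepped down by force, and all three contacts then matched the corrected height to within about 1 mm.

I could not read the state after handing in, so the final second of holding is unchecked.

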